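Load the metronome movement into the timing hood

ROBOT

A 7-joint arm with a two-finger parallel gripper is mounted at the origin on the work surface. World frame = base frame: x ahead of the robot, y to its left, z up, the work surface at z = 0. Lengths are in m, angles in rad, forces in N, time in s.
With the tool pointing down it reaches from about 0.35 to 0.9 m from the base axis. Payload 7.2 kg.
Tool frame: the origin (TCP) lies on the centre line of the jaws, within the pads' length; the fingertips stand r.tip_extent ahead of it and the grasp point (between the pads) is the TCP (r.tip_extent is the distance from the TCP to the fingertips, in m); z points along the fingers, x is the direction in which the jaws open and shut, and the axes are right-handed (so a half turn about z gives the same grasp; the last joint's range is limited). The gripper opens to 85 mm and grips with 20 to 120 N. Pads are 22 mm wide; open, the fingers measure 114 mm over their backs; the gripper's body (76 mm by 85 mm) begins 54 mm behind the grasp point. The pads swing forward as they close: fully open they stand 13 mm farther back than shut.
Start: joints at [1.231, 0.411, -0.013, 1.596, 0.006, 1.134, -0.082], TCP at [0.168, -0.602, 0.25] pointing down, gripper open.
Joint ranges: [-2.95, 2.95], [-0.29, 1.99], [-1.47, 1.44], [0.14, 2.54], [-1.03, 4.17], [0.13, 1.85], [-2.86, 2.86]. Speed limits (rad/s): [2.39, 2.39, 3.01, 3.01, 3.14, 3.14, 3.14].

INTERFACE

Orientations are given as a unit quaternion [x, y, z, w].
In Python, from bench import sensors, grab_frame, camera_model, close_job, r gives the robot as it stands.
- The arm moves only by the tool carry_out, never from a script. Its argument "motion" is a list that holds one entry, the list of rows, each a list of 7 numbers: the turn, a rotation vector about the tool's x, y, z in rad, then the shift along the tool's x, y, z in m, then the closure, from -1 (fully open) to 1 (shut). In form: [[[rx, ry, rz, x, y, z, hand], ...]]. A call has 1 to 20 rows; each row shifts and turns the pose as measured when the row begins, along the tool's axes as they then stand; what a row does not reach is not made up. A row lasts 1/12 s, in which the tool goes at most 41.7 mm and 7.16 degrees, less where a joint would pass 70% of its speed; a pose out of reach is approached as far as the arm can. A call with a gripper value outside its range is refused whole. The fingers move at their own pace and stop on an object; "newtons" is the grip in N (left out, the last holds). Time passes only in rows, so rows that do not move let the fingers close. It gives the time, the measured TCP pose, the force and the opening at its end, in the units of the state.
- sensors.get_state(): the state, without advancing time (a new reading comes with each control period).
- grab_frame(name): name is "scene" or "top" or "wrist"; returns the picture (480x640x3 uint8, blue, green, red); there is no depth.
- camera_model(name): a dict with "intrinsics" (3x3 intrinsics, pixels), "rvec" (rotation vector, rad) and "tvec" (3), from world to camera coordinates, as OpenCV has them. Camera axes: x right, y down, z forward; pixel columns grow to the right and rows downward; lengths in m; the calibration is good to about 2 mm. The wrist camera is an equidistant fisheye: a pixel r from the principal point sees the ray r / f radians off the axis. A picture is of the moment at which its call begins: read the wrist's pose just before it. camera_model takes no time and is no camera call; for the wrist camera it gives the pose at the moment of the call.
- close_job(): hands the job in, once; it reports no verdict.
The state is a dict: "time_s": time; "joint_pos": joint angles; "dq": joint speeds; "effort": joint torques, N m; "tool_pos": TCP position; "orientation": TCP orientation; "ft_force": force on the tool from outside, world axes, zero at the start; "wrist_torque": the same for the moment, N m; "opening": opening from 0.0 (shut) to 1.0 (fully open).
Only numpy, scipy, OpenCV 4.12 (cv2) and the standard library are available. Lean on these libraries where they do the work, as an engineer would, in place of code of your own. Each camera call takes 0.05 s, during which the arm holds its last target. There are 200 camera calls.

TASK

The brass metronome movement stands in the nest of the rail carriage, ready for its timing run. With the fingertips, push the carriage by the padded plate at its tail all the way home into the clear hood, then push the hood door fully shut. Do not slam either one, do not touch the movement itself, grasp nothing, and leave the movement sitting in its nest and the shell, glass dome and loose weights where they stand.

Things in the scene. Friction and masses are not known exactly. Their poses are not given: they have to be found in the camera images.
- bench: fixed bench, base plate 190 x 450 x 12 mm (x -95..95, y -295..155 mm). Origin on the counter, on the rail's centre line, below the hood's mouth; +y runs along the rail into the hood, -x is the robot's side, z up. 15 mm wide steel rail at x = 0, y -280..125 mm, top at z = 27 mm; its 30 mm wide end clamp (y -280..-268) is lower
- hood_mouth (a point): on the bench at the middle of the hood's mouth, 106 mm above the counter, bench axes. The clear hood with aluminium posts stands from its y = 0 to 145 mm, x -75..75 mm, from the base plate up to 150 mm above the counter, roofed, open only at y = 0; between the sills the mouth is 84 mm wide for the carriage
- carriage (a joint): slide of the carriage along the rail, m. 0 = fully home in the hood against the end stop; positive = out of the hood, towards bench -y (at most 0.152). Starts at the loading position, 0.15 out. Runs freely with about 1.5 N of friction and stays where it is left
- push_pad (a point): centre of the black rubber face of the push plate at the carriage's tail, bench axes. The upright face looks to bench -y, 66 mm wide, 31 to 56 mm above the counter (plate 70 mm wide, top 58 mm). With the carriage home it is at bench y = -108 mm, outside the hood, so the gripper stays outside. The loading plate ahead of it is 74 mm wide, top at 48 mm
- nest (a point): centre of the nest floor on the carriage, 48 mm above the counter; four white fences 6 mm high around it hold the movement with 1.5 mm play
- movement: loose brass clockwork movement, 50 mm (x) x 48 mm (y) x 62 mm tall, 0.32 kg; origin at the centre of its underside, z up. Sits in the nest on the carriage
- door (a joint): hinge of the hood door, rad. 0 = fully shut across the hood's mouth; positive = open (at most 2.2). Starts at 1.7 to 2.1. Stays where it is left (0.05 N m friction). Seen from above it turns anticlockwise as it shuts, against the frame at 0
- door_hinge (a point): on the door's upright hinge axis at half height, 106 mm above the counter, at bench x -80, y -6 mm. x axis: along the door to its free edge, 166 mm away; y: normal to it. The outer face to push is its -y face, 6 mm off the axis (clear pane 3.5 mm deeper). Door 12 mm thick, 62 to 150 mm above the counter: it passes over the carriage's tail but not past the movement
- door_edge (a point): on the outer face of the door, middle of the black strip at the free edge, 158 mm from the hinge axis and 106 mm above the counter; axes as door_hinge
- shell: loose black metronome shell (pyramid), base 104 x 104 mm, 155 mm tall, 0.35 kg; origin under its base. Bystander
- dome: loose glass timing dome on a round wooden foot, 110 mm diameter, 145 mm tall, 0.55 kg; origin under its base. Bystander
- blue_weight: loose blue anodised pendulum weight, 34 mm diameter, 30 mm tall, 0.06 kg; origin under its base. Bystander
- brass_weight: loose brass pendulum weight, 34 mm diameter, 30 mm tall, 0.12 kg; origin under its base. Bystander

How it is judged:
On the way, in this order (a step that is already met when the one before it is completed fails the run):
1. the carriage is fully home in the hood, with the door still open and the movement in its nest (value of joint carriage below 0.004 m and value of joint door above 0.3 rad and distance between movement and nest below 0.006 m), for 0.2 s.
2. the hood door is fully shut (value of joint door below 0.04 rad and value of joint carriage below 0.004 m), for 0.2 s.
At the end, for the whole second after the job is handed in: The carriage is within 4 mm of its end stop, the door within 0.04 rad of shut, and the movement stands upright and still in its nest (within 6 mm of the nest centre) (all of step 2 and distance between movement and nest below 0.006 m and angle between movement's own z axis and vertical below 0.05 rad and linear speed of movement below 0.02 m/s); the robot touches nothing.
It fails at once if the movement is touched by the robot (contact force between movement and the fingers above 0.5 N or contact force between movement and the arm above 0.5 N).
It fails at once if the movement is lifted, tipped or knocked out of its nest (distance between movement and nest above 0.008 m or angle between movement's own z axis and vertical above 0.1 rad).
It fails at once if the carriage is slammed (faster than 0.4 m/s) (velocity of joint carriage below -0.4 m/s or velocity of joint carriage above 0.4 m/s).
It fails at once if the door is slammed (faster than 4 rad/s) (velocity of joint door below -4 rad/s or velocity of joint door above 4 rad/s).
It fails at once if a bystander is moved by more than 15 mm, tipped or lifted (distance of any of shell, dome, blue_weight, brass_weight from where it was at the start of the episode above 0.015 m or angle between any of shell, dome's own z axis and vertical above 0.2 rad or angle between any of blue_weight, brass_weight's own z axis and vertical above 0.4 rad).
It also fails if it takes over 56 s, if anything falls off the work surface, if the arm or the gripper's body presses on something with over 40 N, if the wrist force passes 120 N, or if a joint passes its speed limit or range.

## Working session

There is one attempt and no reset: what is moved stays moved. The work goes in short steps, Python scripts to look and compute and a tool call to move; the robot and the scene stay as the last step left them, time stands still between calls to the robot, and variables do not carry over. Pictures are saved under pics/ and viewed, about 8 in all and at most 12, crops included, and the job is handed in when it is done.

Besides the shell and the picture viewer there is one more tool, called after "Call:" by a JSON object that holds its "fn" and its "kwargs", one argument or row to a line. carry_out: Moves the arm, as the interface text tells. Its arguments: {"type":"object","properties":{"motion":{"type":"array","items":{"type":"array","items":{"type":"array","items":{"type":"number"}}}},"newtons":{"type":"number"}},"required":["motion"]}

```bash
mkdir -p pics; ls
python3 - <<'E'
from bench import sensors, grab_frame, camera_model, r
import cv2
s=sensors.get_state(); print(s); print(r.tip_extent)
for n in ("scene","top"):
    cv2.imwrite(f"pics/{n}0.png",grab_frame(n)); print(n,camera_model(n))
E
```

```text
pics
{'time_s': 0.0, 'joint_pos': array([ 1.23080521,  0.41189101, -0.0127197 ,  1.59705408,  0.00557118,
        1.13431414, -0.08217374]), 'dq': array([ 1.32148265e-04,  6.36313083e-04, -5.80847003e-04, -1.34849106e-03,
        3.35426163e-05,  1.34407427e-03, -1.38817685e-03]), 'effort': array([ 1.05232142e-03, -6.00617766e+01,  6.82603698e-01, -2.99407035e+01,
        1.37607686e-02,  1.07020201e-02,  3.94484232e-05]), 'tool_pos': array([ 0.16763181, -0.60160608,  0.24945444]), 'orientation': array([ 7.96398297e-01, -6.04771930e-01, -6.75016483e-04, -4.58042730e-04]), 'ft_force': array([ 0.16244796, -0.80381993,  0.64942331]), 'wrist_torque': array([ 0.03312301, -0.00644841,  0.05808501]), 'opening': 1.0021204551951814}
0.019
scene {'intrinsics': array([[508.23909646,   0.        , 325.6494738 ],
       [  0.        , 508.23909646, 236.25563794],
       [  0.        ,   0.        ,   1.        ]]), 'rvec': array([ 1.928353  ,  1.68654133, -0.58953673]), 'tvec': array([-0.21869198, -0.39672247,  1.26115555])}
top {'intrinsics': array([[501.14254037,   0.        , 323.70451777],
       [  0.        , 501.14254037, 235.80925217],
       [  0.        ,   0.        ,   1.        ]]), 'rvec': array([ 2.12789821, -2.14115707,  0.17014432]), 'tvec': array([0.15079155, 0.60514143, 1.03206383])}
```

View pics/top0.png

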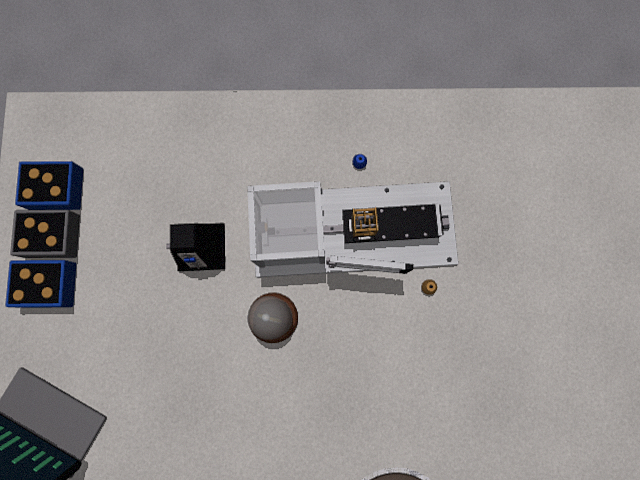

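View pics/scene0.png

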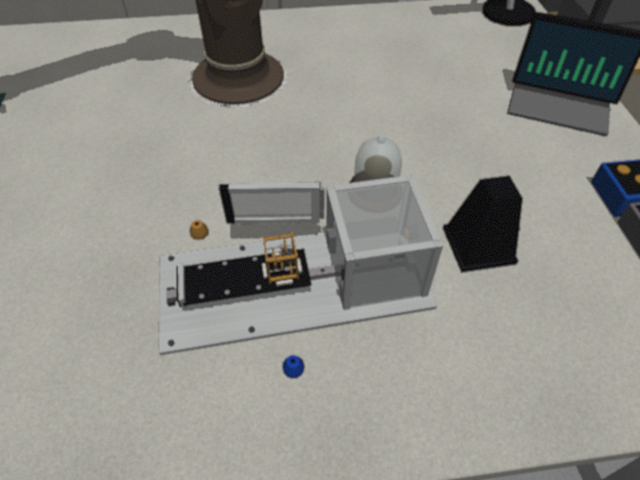

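Run:
```python
import cv2
t=cv2.imread("pics/top0.png"); s=cv2.imread("pics/scene0.png")
cv2.imwrite("pics/topc.png",cv2.resize(t[150:300,240:465],None,fx=3.5,fy=3.5,interpolation=cv2.INTER_CUBIC))
cv2.imwrite("pics/scenec.png",cv2.resize(s[165:360,150:450],None,fx=2.6,fy=2.6,interpolation=cv2.INTER_CUBIC))
```

```text
(no output)
```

View pics/topc.png

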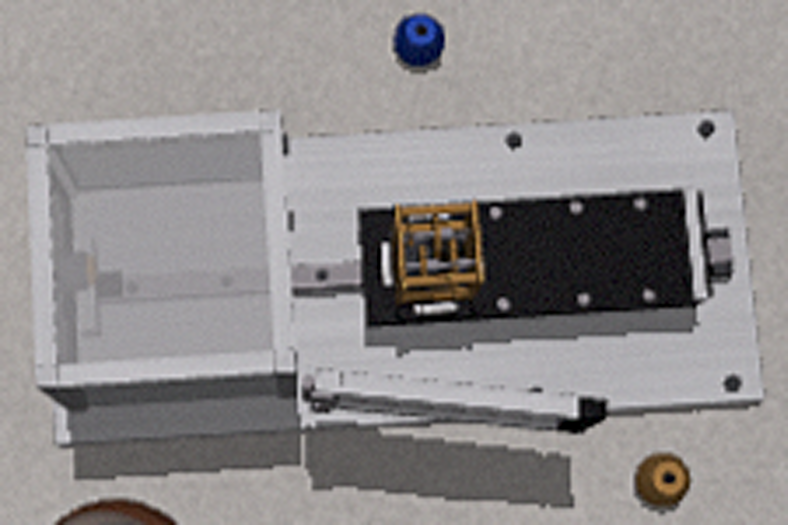

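View pics/scenec.png

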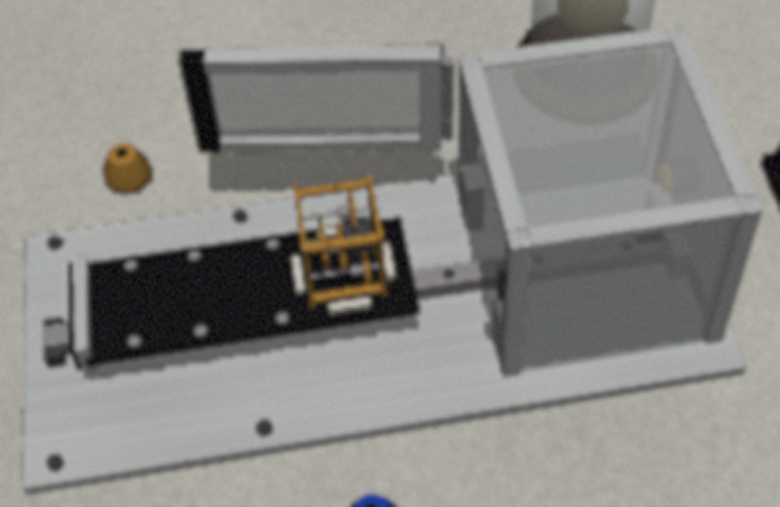

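```bash
cat > fit.py <<'E'
import numpy as np, cv2
from scipy.optimize import least_squares
from bench import camera_model
cm={n:camera_model(n) for n in("top","scene")}
def proj(n,P): 
    c=cm[n]; return cv2.projectPoints(np.array(P,float).reshape(-1,3),c["rvec"],c["tvec"],c["intrinsics"],None)[0][:,0]
def bw(p,P):  # bench->world
    P=np.atleast_2d(P); c,s=np.cos(p[2]),np.sin(p[2]); return np.c_[p[0]+c*P[:,0]-s*P[:,1],p[1]+s*P[:,0]+c*P[:,1],P[:,2]]
def door(th,P): # door-local (from hinge, z abs) -> bench
    P=np.atleast_2d(P); c,s=np.cos(th),np.sin(th); return np.c_[-.080+c*P[:,0]+s*P[:,1],-.006-s*P[:,0]+c*P[:,1],P[:,2]]
E
python3 - <<'E'
from fit import *
B={"top":[((95,-295,12),(733,112)),((-95,-295,12),(763,402)),((-95,155,12),(58,442)),((75,0,150),(280,112)),((75,145,150),(28,128)),((-75,145,150),(38,387)),((-75,0,150),(296,375))],
"scene":[((-95,-295,12),(27,237)),((95,-295,12),(27,488)),((95,155,12),(743,366)),((-75,0,150),(462,60)),((-75,145,150),(678,33)),((75,145,150),(757,207)),((75,0,150),(512,243))]}
D={"top":[((166,6,150),(607,400))],"scene":[((166,6,150),(205,52)),((166,-6,150),(182,52)),((166,6,62),(207,150))]}
px={"top":lambda q:np.array(q)/3.5+(240,150),"scene":lambda q:np.array(q)/2.6+(150,165)}
def res(p,full=False):
    o=[]
    for n in B:
        o.append(proj(n,bw(p,np.array([a for a,_ in B[n]])/1e3))-px[n]([b for _,b in B[n]]))
        o.append(proj(n,bw(p,door(p[3],np.array([a for a,_ in D[n]])/1e3)))-px[n]([b for _,b in D[n]]))
    o=np.vstack(o); return o if full else o.ravel()
f=least_squares(res,[.5,.1,0,1.9],loss="soft_l1"); print(f.x); print(res(f.x,True).round(1))
p=f.x; np.save("p.npy",p)
print("pad",bw(p,[0,-.258,.045]),"home",bw(p,[0,-.108,.045]))
print("hinge",bw(p,[-.08,-.006,.106]),"edge",bw(p,door(p[3],[.158,-.006,.106])))
# check pushplate corners top crop/scene crop
for n,k,o in(("top",3.5,(240,150)),("scene",2.6,(150,165))):
    print(n,((proj(n,bw(p,[[.035,-.258,.058],[-.035,-.258,.058],[0,-.28,.02]]))-o)*k).round())
# bystanders: weights/dome
def ray(n,uv,z):
    c=cm[n];R=cv2.Rodrigues(c["rvec"])[0];o=-R.T@c["tvec"];d=R.T@np.linalg.inv(c["intrinsics"])@[*uv,1];return o+d*(z-o[2])/d[2]
print("brass",ray("top",(429,287),.02),"blue",ray("top",(360,161),.02),"dome",ray("top",(273,318),.05),"shell",ray("top",(190,240),.1))
E
```

```text
[0.62509135 0.14976213 0.0547374  1.74442902]
[[  0.1  -0.7]
 [  0.2  -0.5]
 [ -1.6   0.4]
 [ -0.2  -0.9]
 [ -0.9  -1.1]
 [ -1.   -0.2]
 [ -0.2  -1.3]
 [ -0.3   0.4]
 [ -0.6  -1.8]
 [ -2.1  -1.1]
 [  2.1  -1.1]
 [ -1.3  -2.8]
 [  2.5  -4. ]
 [  2.6  -0.1]
 [ -0.4   0.9]
 [-10.6   2. ]
 [ -0.9  -3.3]
 [ -3.4   0.1]]
pad [[ 0.63920655 -0.10785146  0.045     ]] home [[0.63100004 0.04192388 0.045     ]]
hinge [[0.54553943 0.13939431 0.106     ]] edge [[ 0.52084056 -0.01677856  0.106     ]]
top [[702. 187.]
 [713. 298.]
 [728. 252.]]
scene [[ 67. 348.]
 [ 66. 255.]
 [ 45. 339.]]
brass [ 0.49634788 -0.08177665  0.02      ] blue [0.78283803 0.06358792 0.02      ] dome [0.43159944 0.25466265 0.05      ] shell [0.59087962 0.42192117 0.1       ]
```

Call:
{"fn": "carry_out", "kwargs": {
  "motion": [
    [[0, 0, 0, -0.0158, -0.029, 0, 1], [0, 0, 0, -0.0158, -0.029, 0, 1], [0, 0, 0, -0.0158, -0.029, 0, 1], [0, 0, 0, -0.0158, -0.029, 0, 1], [0, 0, 0, -0.0158, -0.029, 0, 1], [0, 0, 0, -0.0158, -0.029, 0, 1], [0, 0, 0, -0.0158, -0.029, 0, 1], [0, 0, 0, -0.0158, -0.029, 0, 1], [0, 0, 0, -0.0158, -0.029, 0, 1], [0, 0, 0, -0.0158, -0.029, 0, 1], [0, 0, 0, -0.0158, -0.029, 0, 1], [0, 0, 0, -0.0158, -0.029, 0, 1], [0, 0, 0, -0.0158, -0.029, 0, 1], [0, 0, 0, -0.0158, -0.029, 0, 1], [0, 0, 0, -0.0158, -0.029, 0, 1], [0, 0, 0, -0.0158, -0.029, 0, 1], [0, 0, 0, -0.0158, -0.029, 0, 1], [0, 0, 0, -0.0158, -0.029, 0, 1], [0, 0, 0, 0, 0, 0, 1], [0, 0, 0, 0, 0, 0, 1]]
  ],
  "newtons": 20
}}

```text
time_s: 1.77
tool_pos: [0.6083, -0.1672, 0.2387]
orientation: [0.794, -0.608, -0.009, -0.0]
ft_force: [-0.2, 0.1, -0.3]
opening: 0.003
```

Call:
{"fn": "carry_out", "kwargs": {
  "motion": [
    [[0, 0, -0.113, 0, 0, 0, 1], [0, 0, -0.113, 0, 0, 0, 1], [0, 0, -0.113, 0, 0, 0, 1], [0, 0, -0.113, 0, 0, 0, 1], [0, 0, -0.113, 0, 0, 0, 1], [0, 0, -0.113, 0, 0, 0, 1], [0, 0, -0.113, 0, 0, 0, 1], [0, 0, -0.113, 0, 0, 0, 1], [0, 0, -0.113, 0, 0, 0, 1], [0, 0, -0.113, 0, 0, 0, 1], [0, 0, -0.113, 0, 0, 0, 1], [0, 0, -0.113, 0, 0, 0, 1], [0, 0, 0, 0, 0, 0, 1], [0, 0, 0, 0, 0, 0, 1]]
  ]
}}

```text
time_s: 2.93
tool_pos: [0.5985, -0.177, 0.2333]
orientation: [0.999, 0.052, -0.013, -0.005]
ft_force: [-0.5, 0.1, 0.4]
opening: -0.002
```

```bash
cat > goal.py <<'E'
import sys
from fit import *
from bench import sensors
from scipy.spatial.transform import Rotation as R
p=np.load("p.npy")
def rel(benchxyz,yang):
    """delta in tool axes to the bench point; yang = wanted bench angle (deg) of tool y"""
    s=sensors.get_state(); Q=R.from_quat(s["orientation"])
    y=np.array([np.cos(np.radians(yang)+p[2]),np.sin(np.radians(yang)+p[2]),0]); z=np.array([0,0,-1.]); T=R.from_matrix(np.c_[np.cross(y,z),y,z])
    w=s["tool_pos"]; c,sn=np.cos(p[2]),np.sin(p[2]); d=w[:2]-p[:2]
    print("t",s["time_s"].__round__(2),"bench tcp",np.round([c*d[0]+sn*d[1],-sn*d[0]+c*d[1],w[2]],4),"open",round(s["opening"],3),"F",np.round(s["ft_force"],1),"q",np.round(s["joint_pos"],2))
    print("shift",Q.inv().apply(bw(p,benchxyz)[0]-w).round(4),"turn",(Q.inv()*T).as_rotvec().round(4))
if __name__=="__main__": a=list(map(float,sys.argv[1:])); rel(a[:3],a[3])
E
python3 goal.py 0 -.293 .056 -90; python3 -c "
from bench import grab_frame;import cv2
t=grab_frame('top')[80:320,240:560];s=grab_frame('scene')[60:360,100:450]
cv2.imwrite('pics/b1.png',cv2.resize(s,None,fx=2,fy=2,interpolation=cv2.INTER_CUBIC))"
```

```text
t 2.93 bench tcp [-0.0445 -0.3248  0.2333] open -0.002 F [-0.5  0.1  0.4] q [ 0.59  0.5  -0.54  1.57  0.26  1.18  0.1 ]
shift [ 0.0505 -0.0276  0.1764] turn [-0.0106  0.0259  0.0486]
```

Call:
{"fn": "carry_out", "kwargs": {
  "motion": [
    [[-0.005, 0.013, 0.025, 0.0168, -0.009, 0.015, 1], [-0.005, 0.013, 0.025, 0.0168, -0.009, 0.015, 1], [0, 0, 0, 0.0168, -0.009, 0.02, 1], [0, 0, 0, 0, 0, 0.02, 1], [0, 0, 0, 0, 0, 0.02, 1], [0, 0, 0, 0, 0, 0.01, 1], [0, 0, 0, 0, 0, 0, 1]]
  ]
}}

```text
time_s: 3.62
tool_pos: [0.6494, -0.1464, 0.1312]
orientation: [1.0, 0.015, 0.003, 0.002]
ft_force: [-0.2, -1.1, 0.3]
opening: -0.002
```

```bash
python3 goal.py 0 -.293 .056 -90; python3 -c "
from bench import grab_frame;import cv2
s=grab_frame('scene')[60:360,100:450]
cv2.imwrite('pics/b1.png',cv2.resize(s,None,fx=2,fy=2,interpolation=cv2.INTER_CUBIC))"
```

```text
t 3.62 bench tcp [ 0.0081 -0.2971  0.1312] open -0.002 F [-0.2 -1.1  0.3] q [ 0.47  0.64 -0.49  1.59  0.34  1.   -0.09]
shift [-0.0086 -0.0041  0.0751] turn [ 0.0036 -0.0054 -0.0255]
```

View pics/b1.png

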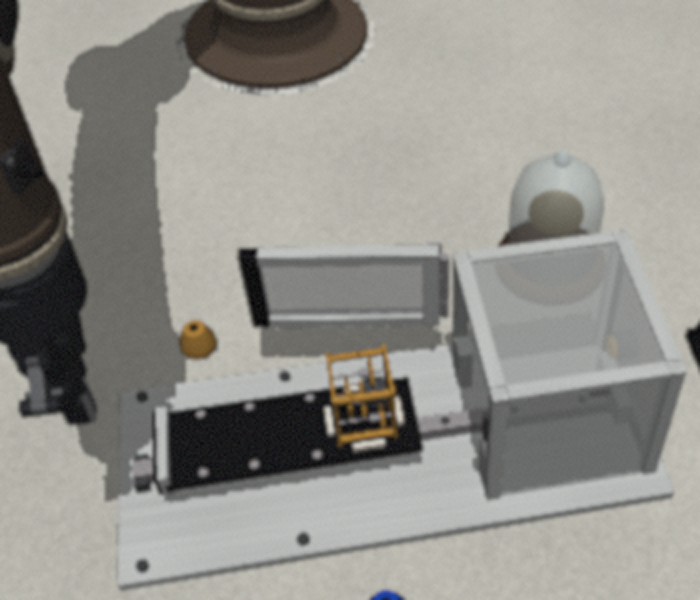

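The scene view shows the closed gripper with its tips at about (65,415), behind the tail. The door at (340,290) is untouched and the carriage is still at its loading position. I'll go down behind the pad next.

Call:
{"fn": "carry_out", "kwargs": {
  "motion": [
    [[0, 0, -0.013, -0.004, 0, 0.018, 1], [0, 0, -0.013, -0.004, 0, 0.018, 1], [0, 0, 0, 0, 0, 0.018, 1], [0, 0, 0, 0, 0, 0.012, 1], [0, 0, 0, 0, 0, 0.006, 1], [0, 0, 0, 0, 0, 0, 1]]
  ]
}}

```text
time_s: 4.17
tool_pos: [0.6464, -0.1496, 0.0663]
orientation: [1.0, 0.024, 0.009, 0.004]
ft_force: [-0.7, 0.6, 1.3]
opening: -0.004
```

```bash
python3 goal.py 0 -.273 .056 -90; python3 -c "
from bench import grab_frame;import cv2
s=grab_frame('scene')[190:340,100:300];t=grab_frame('top')[170:290,320:520]
k=lambda i:cv2.resize(i,None,fx=3,fy=3,interpolation=cv2.INTER_CUBIC)[:360]
import numpy as np
cv2.imwrite('pics/b2.png',np.vstack([cv2.resize(s,(600,450))[:],cv2.resize(t,(600,360))])[:810]) if 0 else cv2.imwrite('pics/b2.png',np.vstack([cv2.resize(s,(400,300),interpolation=2),cv2.resize(t,(400,240),interpolation=2)]))"
```

```text
t 4.17 bench tcp [ 0.0049 -0.3     0.0663] open -0.004 F [-0.7  0.6  1.3] q [ 0.46  0.71 -0.46  1.64  0.4   0.87 -0.11]
shift [-0.0052 -0.0271  0.01  ] turn [ 0.0082 -0.0171 -0.0058]
```

View pics/b2.png

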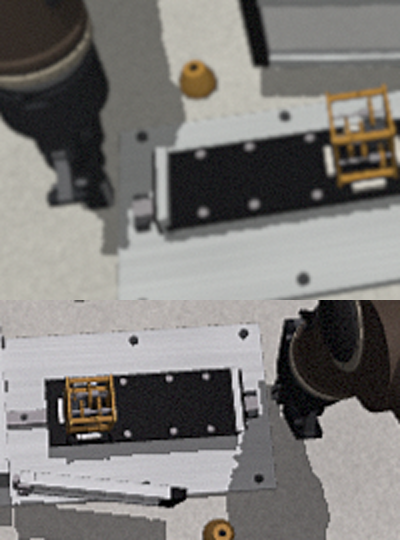

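Lower crop (top view): the fingers at about (285,380) are roughly in line with the push plate at (240,400) and about 3 cm behind it. I'll drop the last 10 mm and push slowly.

Call:
{"fn": "carry_out", "kwargs": {
  "motion": [
    [[0.004, -0.008, -0.003, -0.005, 0, 0.01, 1], [0.004, -0.008, -0.003, 0, 0, 0, 1], [0, 0, 0, 0, -0.006, 0, 1], [0, 0, 0, 0, -0.007, 0, 1], [0, 0, 0, 0, -0.007, 0, 1], [0, 0, 0, 0, -0.007, 0, 1], [0, 0, 0, 0, -0.007, 0, 1], [0, 0, 0, 0, -0.007, 0, 1], [0, 0, 0, 0, -0.007, 0, 1], [0, 0, 0, 0, -0.007, 0, 1], [0, 0, 0, 0, -0.007, 0, 1], [0, 0, 0, 0, 0, 0, 1]]
  ]
}}

```text
time_s: 5.27
tool_pos: [0.6403, -0.0817, 0.0605]
orientation: [1.0, 0.028, 0.003, 0.001]
ft_force: [-0.4, 0.9, -0.4]
opening: 0.002
```

```bash
python3 goal.py 0 -.119 .056 -90
```

```text
t 5.27 bench tcp [ 0.0025 -0.232   0.0605] open 0.002 F [-0.4  0.9 -0.4] q [ 0.37  0.69 -0.47  1.68  0.4   0.85 -0.21]
shift [-0.0024 -0.113   0.0042] turn [ 0.0023 -0.0065  0.0011]
```

Call:
{"fn": "carry_out", "kwargs": {
  "motion": [
    [[0, 0, 0, -0.002, -0.006, 0.003, 1], [0, 0, 0, 0, -0.008, 0, 1], [0, 0, 0, 0, -0.008, 0, 1], [0, 0, 0, 0, -0.008, 0, 1], [0, 0, 0, 0, -0.008, 0, 1], [0, 0, 0, 0, -0.008, 0, 1], [0, 0, 0, 0, -0.008, 0, 1], [0, 0, 0, 0, -0.008, 0, 1]]
  ]
}}

```text
time_s: 5.93
tool_pos: [0.635, -0.0166, 0.0576]
orientation: [1.0, 0.026, 0.004, 0.002]
ft_force: [0.8, -2.0, 0.5]
opening: -0.003
```

```bash
python3 goal.py 0 -.119 .056 -90; python3 -c "
from bench import grab_frame;import cv2
t=grab_frame('top')[150:300,240:465]
cv2.imwrite('pics/b3.png',cv2.resize(t,None,fx=2.5,fy=2.5,interpolation=2))"
```

```text
t 5.93 bench tcp [ 0.0008 -0.1666  0.0576] open -0.003 F [ 0.8 -2.   0.5] q [ 0.27  0.68 -0.46  1.71  0.4   0.83 -0.32]
shift [-0.0009 -0.0477  0.0013] turn [ 0.0046 -0.0079 -0.0018]
```

View pics/b3.png

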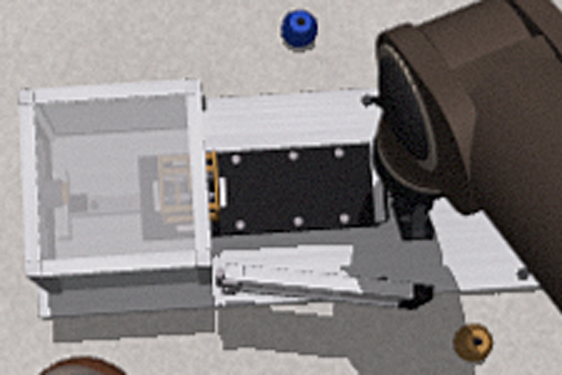

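The top view shows the carriage entering the hood, with the movement at about (188,187) upright in its nest. The fingers are behind the plate and the door edge at (420,295) is clear. I'll keep going and slow down near home.

Call:
{"fn": "carry_out", "kwargs": {
  "motion": [
    [[0, 0, 0, 0, -0.007, 0, 1], [0, 0, 0, 0, -0.007, 0, 1], [0, 0, 0, 0, -0.007, 0, 1], [0, 0, 0, 0, -0.006, 0, 1], [0, 0, 0, 0, -0.005, 0, 1], [0, 0, 0, 0, -0.004, 0, 1]]
  ]
}}

```text
time_s: 6.48
tool_pos: [0.6326, 0.0252, 0.0575]
orientation: [1.0, 0.028, 0.004, 0.002]
ft_force: [0.6, -2.4, 0.9]
opening: 0.003
```

```bash
python3 goal.py 0 -.119 .056 -90
```

```text
t 6.48 bench tcp [ 0.0007 -0.1248  0.0575] open 0.003 F [ 0.6 -2.4  0.9] q [ 0.21  0.68 -0.47  1.72  0.4   0.83 -0.39]
shift [-0.0007 -0.0058  0.0015] turn [ 0.0036 -0.0077  0.0003]
```

Call:
{"fn": "carry_out", "kwargs": {
  "motion": [
    [[0, 0, 0, 0, -0.003, 0, 1], [0, 0, 0, 0, -0.003, 0, 1], [0, 0, 0, 0, -0.003, 0, 1], [0, 0, 0, 0, -0.003, 0, 1]]
  ]
}}

```text
time_s: 6.82
tool_pos: [0.6323, 0.0299, 0.0576]
orientation: [1.0, 0.025, 0.003, 0.007]
ft_force: [-0.3, -6.9, 3.5]
opening: -0.005
```

Call:
{"fn": "carry_out", "kwargs": {
  "motion": [
    [[0, 0, 0, 0, -0.003, 0, 1], [0, 0, 0, 0, -0.003, 0, 1], [0, 0, 0, 0, -0.003, 0, 1]]
  ]
}}

```text
time_s: 7.07
tool_pos: [0.6322, 0.0299, 0.0577]
orientation: [1.0, 0.022, 0.003, 0.012]
ft_force: [0.1, -7.3, 3.3]
opening: -0.002
```

Call:
{"fn": "carry_out", "kwargs": {
  "motion": [
    [[0, 0, 0, 0, -0.008, 0, 1], [0, 0, 0, 0, -0.008, 0, 1], [0, 0, 0, 0, -0.008, 0, 1]]
  ]
}}

```text
time_s: 7.32
tool_pos: [0.6321, 0.0302, 0.058]
orientation: [1.0, 0.013, 0.001, 0.027]
ft_force: [-1.7, -18.1, 7.6]
opening: 0.003
```

```bash
python3 goal.py 0 -.17 .2 -90; python3 -c "
from bench import grab_frame;import cv2
t=grab_frame('top')[150:300,240:465]
cv2.imwrite('pics/b4.png',cv2.resize(t,None,fx=2.5,fy=2.5,interpolation=2))"
```

```text
t 7.32 bench tcp [ 0.0005 -0.1197  0.058 ] open 0.003 F [ -1.7 -18.1   7.6] q [ 0.15  0.68 -0.43  1.71  0.43  0.85 -0.46]
shift [ 0.0011  0.0578 -0.1391] turn [ 0.0536 -0.0005 -0.028 ]
```

View pics/b4.png

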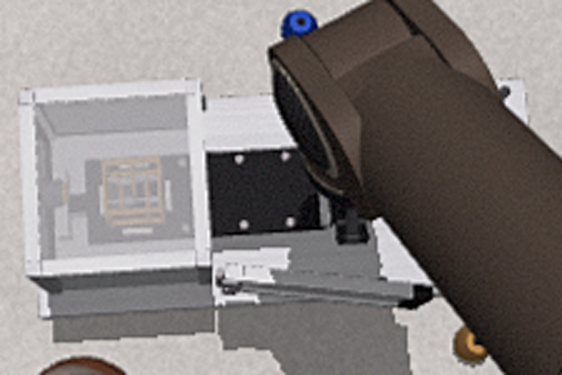

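The carriage sits hard on its stop: it did not move under 18 N, and the contact is at the predicted -0.119. The movement is in its nest at (132,190) and the door is still open. I'll back off, rise, and go round to the outer side of the door.

Call:
{"fn": "carry_out", "kwargs": {
  "motion": [
    [[0.018, 0, 0, 0, 0.01, 0, 1], [0.018, 0, -0.014, 0, 0.012, 0, 1], [0.018, 0, -0.014, 0, 0.015, 0, 1], [0, 0, 0, 0, 0.015, -0.01, 1], [0, 0, 0, 0, 0, -0.025, 1], [0, 0, 0, 0, 0, -0.035, 1], [0, 0, 0, 0, 0, -0.035, 1], [0, 0, 0, 0, 0, -0.035, 1], [0, 0, 0, 0, 0, -0.03, 1], [0, 0, 0, 0, 0, 0, 1]]
  ]
}}

```text
time_s: 8.2
tool_pos: [0.6313, -0.0254, 0.2324]
orientation: [1.0, 0.026, -0.005, -0.002]
ft_force: [0.9, 0.0, 0.8]
opening: 0.006
```

```bash
python3 -c "
from goal import *
b=door(p[3],[.150,-.057,.110])[0]; print(b,p[3]); rel([b[0],b[1],.24],170)"
```

```text
[-0.16205716 -0.14389714  0.11      ] 1.7444290172017327
t 8.2 bench tcp [-0.0034 -0.1752  0.2324] open 0.006 F [0.9 0.  0.8] q [ 0.34  0.5  -0.54  1.56  0.27  1.16 -0.2 ]
shift [-0.1588 -0.031  -0.006 ] turn [0.0054 0.0105 1.7429]
```

Call:
{"fn": "carry_out", "kwargs": {
  "motion": [
    [[0, 0, 0, -0.027, -0.005, 0, 1], [0, 0, 0, -0.027, -0.005, 0, 1], [0, 0, 0, -0.027, -0.005, 0, 1], [0, 0, 0, -0.027, -0.005, 0, 1], [0, 0, 0, -0.027, -0.005, 0, 1], [0, 0, 0, -0.024, -0.006, 0, 1], [0, 0, 0, 0, 0, 0, 1]]
  ]
}}

```text
time_s: 8.78
tool_pos: [0.4649, 0.0016, 0.2332]
orientation: [1.0, 0.026, -0.003, -0.003]
ft_force: [-0.1, -0.3, -0.6]
opening: 0.001
```

Call:
{"fn": "carry_out", "kwargs": {
  "motion": [
    [[0, 0, 0.116, 0, 0, 0, 1], [0, 0, 0.116, 0, 0, 0, 1], [0, 0, 0.116, 0, 0, 0, 1], [0, 0, 0.116, 0, 0, 0, 1], [0, 0, 0.116, 0, 0, 0, 1], [0, 0, 0.116, 0, 0, 0, 1], [0, 0, 0.116, 0, 0, 0, 1], [0, 0, 0.116, 0, 0, 0, 1], [0, 0, 0.116, 0, 0, 0, 1], [0, 0, 0.116, 0, 0, 0, 1], [0, 0, 0.116, 0, 0, 0, 1], [0, 0, 0.116, 0, 0, 0, 1], [0, 0, 0.116, 0, 0, 0, 1], [0, 0, 0.116, 0, 0, 0, 1], [0, 0, 0.116, 0, 0, 0, 1], [0, 0, 0, 0, 0, 0, 1]]
  ]
}}

```text
time_s: 10.12
tool_pos: [0.4674, 0.0069, 0.2314]
orientation: [-0.633, 0.774, 0.005, 0.002]
ft_force: [-1.1, -0.5, -0.3]
opening: 0.002
```

```bash
python3 -c "
from goal import *
b=door(p[3],[.150,-.057,.110])[0]; rel(b,170)"
```

```text
t 10.12 bench tcp [-0.1653 -0.134   0.2314] open 0.002 F [-1.1 -0.5 -0.3] q [ 0.22  0.19 -0.38  1.97  0.07  1.   -1.96]
shift [ 0.0099 -0.0062  0.1213] turn [ 0.0045  0.0098 -0.0791]
```

Call:
{"fn": "carry_out", "kwargs": {
  "motion": [
    [[0.002, 0.005, -0.04, 0.005, -0.001, 0.02, 1], [0.002, 0.005, -0.04, 0.005, 0, 0.025, 1], [0, 0, 0, 0, 0, 0.025, 1], [0, 0, 0, 0, 0, 0.025, 1], [0, 0, 0, 0, 0, 0.02, 1], [0, 0, 0, 0, 0, 0.005, 1], [0, 0, 0, 0, 0, 0, 1]]
  ]
}}

```text
time_s: 10.7
tool_pos: [0.4705, -0.0006, 0.108]
orientation: [-0.676, 0.737, -0.001, 0.003]
ft_force: [-0.3, 0.2, 0.5]
opening: 0.003
```

```bash
python3 -c "
from goal import *
b=door(p[3],[.150,-.017,.110])[0]; rel(b,170)
from bench import grab_frame
a=grab_frame('top')[150:350,300:500];s=grab_frame('scene')[100:300,150:350]
cv2.imwrite('pics/b5.png',np.hstack([cv2.resize(a,(400,400),interpolation=2),cv2.resize(s,(400,400),interpolation=2)]))"
```

```text
t 10.7 bench tcp [-0.1626 -0.1417  0.108 ] open 0.003 F [-0.3  0.2  0.5] q [ 0.2   0.36 -0.36  2.09  0.19  0.71 -1.94]
shift [ 0.0034 -0.0409 -0.0018] turn [-0.0061  0.0024  0.0343]
```

View pics/b5.png

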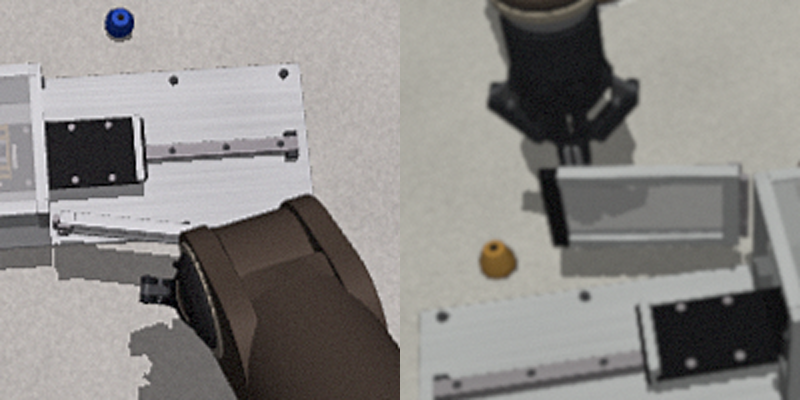

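The left (top) and right (scene) crops show the closed fingers at about (160,290) and (575,155), on the outer side of the door near the strip. The carriage is home, and the brass weight at (495,258) has not moved. I'll approach the door and start the sweep.

Call:
{"fn": "carry_out", "kwargs": {
  "motion": [
    [[0, 0, 0.017, 0, -0.01, -0.002, 1], [0, 0, 0.017, 0, -0.01, 0, 1], [0, 0, 0, 0, -0.01, 0, 1], [0, 0, 0, 0, -0.008, 0, 1], [0, 0, -0.04, 0.0005, -0.008, 0, 1], [0, 0, -0.06, 0.0008, -0.01, 0, 1], [0, 0, -0.08, 0.0009, -0.012, 0, 1], [0, 0, -0.08, 0.0009, -0.012, 0, 1], [0, 0, -0.08, 0.0009, -0.012, 0, 1]]
  ]
}}

```text
time_s: 11.55
tool_pos: [0.576, -0.0101, 0.1226]
orientation: [0.782, -0.624, 0.009, -0.007]
ft_force: [-0.7, 0.6, -0.5]
opening: -0.001
```

```bash
cat > th.py <<'E'
from goal import *
from scipy.optimize import brentq
s=sensors.get_state(); c,sn=np.cos(p[2]),np.sin(p[2]); d=s["tool_pos"][:2]-p[:2]
b=np.array([c*d[0]+sn*d[1],-sn*d[0]+c*d[1]]); v=b-[-.08,-.006]
loc=lambda t:(np.cos(t)*v[0]-np.sin(t)*v[1], np.sin(t)*v[0]+np.cos(t)*v[1])
t=brentq(lambda t:loc(t)[1]+.017,-.4,2.2); print("theta",t,"L",loc(t)[0])
rel(np.append(b,.11),np.degrees(-t)-90)
E
python3 th.py
```

```text
theta 1.3128108236304756 L 0.1516463104753676
t 11.55 bench tcp [-0.0577 -0.157   0.1226] open -0.001 F [-0.7  0.6 -0.5] q [ 0.24  0.49 -0.4   1.84  0.26  0.83 -1.64]
shift [-0.0001  0.0003  0.0126] turn [-0.0219 -0.0063 -0.0888]
```

Call:
{"fn": "carry_out", "kwargs": {
  "motion": [
    [[-0.01, -0.003, -0.1, 0.0005, -0.012, 0.004, 1], [-0.01, -0.003, -0.1, 0.0005, -0.012, 0.004, 1], [0, 0, -0.1, 0.0005, -0.012, 0.004, 1], [0, 0, -0.1, 0.0005, -0.012, 0.001, 1], [0, 0, -0.09, 0.0005, -0.012, 0.001, 1], [0, 0, -0.08, 0.0005, -0.012, 0.001, 1]]
  ]
}}

```text
time_s: 12.05
tool_pos: [0.6521, 0.0168, 0.1139]
orientation: [0.929, -0.37, 0.006, -0.001]
ft_force: [-0.9, 0.2, -1.1]
opening: 0.0
```

```bash
python3 th.py
```

```text
theta 0.805065607999276 L 0.1615824746819435
t 12.05 bench tcp [ 0.0197 -0.1343  0.1139] open 0.0 F [-0.9  0.2 -1.1] q [ 0.25  0.64 -0.52  1.64  0.38  0.95 -1.16]
shift [-0.      0.      0.0039] turn [-0.0059 -0.0103 -0.0075]
```

Call:
{"fn": "carry_out", "kwargs": {
  "motion": [
    [[0, 0, -0.08, -0.003, -0.012, 0.002, 1], [0, 0, -0.08, -0.003, -0.012, 0.002, 1], [0, 0, -0.08, -0.003, -0.012, 0.001, 1], [0, 0, -0.08, -0.002, -0.012, 0.001, 1], [0, 0, -0.06, -0.002, -0.009, 0, 1]]
  ]
}}

```text
time_s: 12.47
tool_pos: [0.6826, 0.0685, 0.1108]
orientation: [0.983, -0.183, 0.01, 0.001]
ft_force: [-1.0, -1.1, -0.2]
opening: -0.002
```

```bash
python3 th.py
```

```text
theta 0.4217900595685692 L 0.15337451509027597
t 12.47 bench tcp [ 0.053  -0.0843  0.1108] open -0.002 F [-1.  -1.1 -0.2] q [ 0.21  0.72 -0.6   1.55  0.47  1.   -0.89]
shift [-0.      0.      0.0008] turn [-0.0023 -0.019  -0.0003]
```

Call:
{"fn": "carry_out", "kwargs": {
  "motion": [
    [[0, -0.01, -0.07, -0.001, -0.01, 0, 1], [0, -0.01, -0.07, -0.001, -0.01, 0, 1], [0, 0, -0.06, 0, -0.009, 0, 1], [0, 0, -0.05, 0, -0.007, 0, 1], [0, 0, -0.04, 0, -0.006, 0, 1]]
  ]
}}

```text
time_s: 12.88
tool_pos: [0.6973, 0.1096, 0.1138]
orientation: [0.999, -0.034, 0.002, -0.0]
ft_force: [-0.6, -0.3, -0.0]
opening: -0.003
```

```bash
python3 th.py
```

```text
theta 0.13831452760950846 L 0.1537548165309615
t 12.88 bench tcp [ 0.0699 -0.044   0.1138] open -0.003 F [-0.6 -0.3 -0. ] q [ 0.18  0.77 -0.67  1.47  0.51  1.07 -0.66]
shift [-0.      0.      0.0038] turn [-0.0008 -0.0036  0.0155]
```

Call:
{"fn": "carry_out", "kwargs": {
  "motion": [
    [[0, 0, -0.03, 0, -0.006, 0.002, 1], [0, 0, -0.03, 0, -0.005, 0.001, 1], [0, 0, -0.02, 0, -0.004, 0, 1], [0, 0, -0.02, 0, -0.004, 0, 1], [0, 0, 0, 0, -0.003, 0, 1], [0, 0, 0, 0, -0.003, 0, 1]]
  ]
}}

```text
time_s: 13.38
tool_pos: [0.7014, 0.1264, 0.1116]
orientation: [1.0, 0.017, 0.002, 0.006]
ft_force: [-1.9, -6.6, 2.0]
opening: -0.003
```

```bash
python3 th.py
```

```text
theta 0.029052016378718425 L 0.15546419002631795
t 13.38 bench tcp [ 0.0749 -0.0275  0.1116] open -0.003 F [-1.9 -6.6  2. ] q [ 0.16  0.79 -0.68  1.45  0.54  1.09 -0.6 ]
shift [-0.     -0.      0.0016] turn [ 0.0129 -0.0042  0.0079]
```

Call:
{"fn": "carry_out", "kwargs": {
  "motion": [
    [[0, 0, 0, 0, -0.004, 0, 1], [0, 0, 0, 0, -0.006, 0, 1], [0, 0, 0, 0, -0.006, 0, 1], [0, 0, 0, 0, -0.006, 0, 1]]
  ]
}}

```text
time_s: 13.72
tool_pos: [0.7025, 0.1253, 0.1109]
orientation: [1.0, 0.01, -0.0, 0.022]
ft_force: [-1.4, -12.7, 3.8]
opening: -0.003
```

```bash
python3 th.py
```

```text
theta 0.036385450479295034 L 0.15670696082437885
t 13.72 bench tcp [ 0.076  -0.0287  0.1109] open -0.003 F [ -1.4 -12.7   3.8] q [ 0.13  0.79 -0.66  1.44  0.55  1.11 -0.62]
shift [ 0.     -0.      0.0009] turn [0.0444 0.0006 0.0016]
```

The door is against its stop: force rises without any motion. I'll back off, rise, and check.

Call:
{"fn": "carry_out", "kwargs": {
  "motion": [
    [[0.01, 0, 0, 0, 0.006, 0, 1], [0.017, 0, 0, 0, 0.012, 0, 1], [0.017, 0, 0, 0, 0.02, 0, 1], [0, 0, 0, 0, 0.025, 0, 1], [0, 0, 0, 0, 0.025, 0, 1], [0, 0, 0, 0, 0.03, -0.02, 1], [0, 0, 0, 0, 0.035, -0.025, 1], [0, 0, 0, 0, 0.035, -0.025, 1], [0, 0, 0, 0, 0.035, -0.025, 1], [0, 0, 0, 0, 0.03, -0.02, 1], [0, 0, 0, 0, 0.03, 0, 1], [0, 0, 0, 0, 0, 0, 1]]
  ]
}}

```text
time_s: 14.72
tool_pos: [0.709, -0.1695, 0.2297]
orientation: [1.0, 0.012, 0.001, -0.002]
ft_force: [-0.3, -1.9, -0.7]
opening: 0.002
```

```bash
python3 -c "
from goal import *
from bench import grab_frame
rel([0,0,.2],-90)
a=grab_frame('top'); o=np.array((240,150)); k=3.4
im=cv2.resize(a[150:300,240:465],None,fx=k,fy=k,interpolation=2)
for t,col in((0,(0,255,0)),(.06,(0,0,255))):
  for q in([.166,-.006,.150],[.166,.006,.150]):
    u=(proj('top',bw(p,door(t,q)))[0]-o)*k; cv2.circle(im,tuple(int(i) for i in u),2,col,-1); print(t,u)
q=(proj('top',bw(p,[[.035,-.108,.058],[-.035,-.108,.058]]))-o)*k; print('pad home',q)
cv2.imwrite('pics/b6.png',im)"
```

```text
t 14.72 bench tcp [ 0.0664 -0.3234  0.2297] open 0.002 F [-0.3 -1.9 -0.7] q [ 0.58  0.71 -0.72  1.29  0.46  1.3  -0.11]
shift [-0.0763 -0.3211  0.0311] turn [-0.0045 -0.0016 -0.0307]
0 [290.51664701  86.54365693]
0 [270.10903842  87.76677389]
0.06 [307.49480688  86.61322574]
0.06 [287.04941552  86.65063869]
pad home [[446.31399735 195.65275928]
 [454.76610909 304.23673356]]
```

View pics/b6.png

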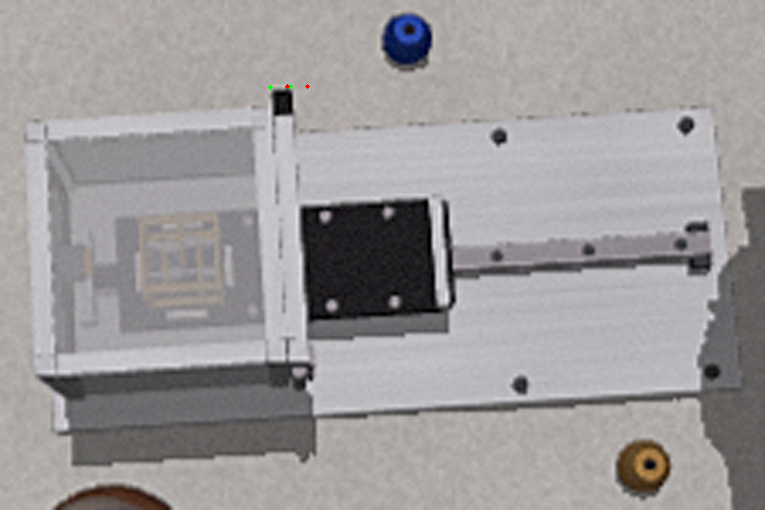

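The door edge at (272 to 292, 90) matches the projection for fully shut (270 to 290). The pad face at about x 450 matches home. The movement stands in its nest, both weights are where they were, and the robot is clear, so I'm handing in.

```bash
python3 -c "
from bench import close_job; print(close_job())"
```

```text
the job is handed in; nothing more can be done
None
```

The carriage is home in the hood, the door is shut, and the job was handed in after about 15 s of the 56 s. No verdict came back.

- **Carriage:** I pushed it by the pad with closed fingertips at about 0.1 m/s. It stopped where predicted and did not move further under an 18 N push. In the last picture the pad face lies at its home position.
- **Door:** I swept it shut by its outer face near the free edge, at roughly 1 rad/s. It stopped, and pushing up to about 13 N moved it no further. In the last picture its edge is within about 1 mm of the fully shut position.
- **Movement and bystanders:** The movement stands in its nest, seen through the roof. Both weights are where they started. I did not measure the shell and dome again: the last picture shows only the dome's edge and leaves out the shell, but the arm did not go near either.
- **Robot:** The arm is up and clear of everything.

One reading disagreed: the fingertip estimate of the door angle was 0.03–0.036 rad, close to the 0.04 limit. By then the tool was tilting against the stop, and the picture supports fully shut. The bench fit was also a few pixels looser in the scene camera than in the top camera.

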